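Lock a bike charger into its service fixture

TASK

Get the black e-bike charger ready for service: with the fingertips, push it along its nest until it sits fully home against the end stop, and then push the clamp's lever round past its dead point until it snaps into lock and the rubber pad holds the charger. Only push: do not pick the charger up. Leave the spray can, the jar and the screwdriver where they are.

Things in the scene. Friction and masses are not known exactly. Their poses are not given: they have to be found in the camera images.
- fixture: Service fixture fixed to the bench: an aluminium plate 240 x 290 x 12 mm (x, y, z; it spans y -125 to +165 mm) with a nest for the charger and a clamp. Origin on the bench under the plate, z up. The nest runs along x, its centre line at y = -60 mm, 68 mm wide between guide rails 25 mm high that start at x = -60 mm; it is open towards -x. It ends at a stop, 25 mm high, whose face is at x = +90 mm. The clamp, with its lever, stands on the +y side of the nest
- charger: Black plastic charger brick, 110 x 64 x 36 mm (x, y, z), about 0.32 kg, lying loose on the plate in the nest (its long side along the nest), 30 to 60 mm short of the stop. Origin at the centre of its underside; its axes are about those of the fixture. It slides towards fixture +x under 2 to 8 N and is home when its origin is at x = +35 mm in the fixture frame
- pad: Round rubber pad, 18 mm across, on the clamp's steel plunger; it moves along fixture -y about 12 mm, through a gap in the guide rail, and presses the charger's long side with about 8 N when the lever is locked. Origin at its centre line, on its face towards the charger
- lever (a joint): Angle of the clamp's lever in rad, about an upright axis, growing counter-clockwise seen from above. At 0 (open) the lever points to fixture +y, at 1.568 (locked, against its inner stop) to fixture -x. Starts open. A spring opposes the lever up to the dead point at 1.27, with at most about 6 N at the grip; let go before that it swings back open; past it, it snaps by itself to 1.568 and stays
- lever_grip (a point): Point on the axis of the lever's grip, 95 mm from the pivot and 50 mm above the bench. The grip is a level black rubber-covered bar 18 mm thick and 70 mm long (55 to 125 mm from the pivot), with 29 mm of free height between it and the plate; the lever sweeps level over the plate
- lever_pivot (a point): The lever's pivot, 50 mm above the bench; at x = +30, y = +45 mm in the fixture frame
- spray_can: Aluminium spray can, 52 mm across, 130 mm high, standing loose on the bench beyond the fixture (its +x side); origin at the centre of its underside. Leave alone
- grease_jar: White jar with black lid, 56 mm across, 60 mm high, standing loose on the bench beyond the fixture (its +x side); origin at the centre of its underside. Leave alone
- screwdriver: Screwdriver with blue handle, 190 mm long, lying loose on the bench on the -y side of the fixture; leave alone
Things that resemble listed ones, but are neither listed nor needed, are in the scene too. Leave any green, orange or red look-alike of the charger alone.

How it is judged:
By the outcome, as a careful person would: the job done as asked, in the order asked, and still so for the second after the job is handed in, with the robot touching nothing.
It also fails if it takes over 48 s, if anything falls off the work surface, if the arm or the gripper's body presses on something with over 40 N, if the wrist force passes 120 N, or if a joint passes its speed limit or range.

ROBOT

A 7-joint arm with a two-finger parallel gripper is mounted at the origin on the work surface. World frame = base frame: x ahead of the robot, y to its left, z up, the work surface at z = 0. Lengths are in m, angles in rad, forces in N, time in s.
With the tool pointing down it reaches from about 0.4 to 0.875 m from the base axis. Payload 19.3 kg.
Tool frame: the origin (TCP) lies on the centre line of the jaws, within the pads' length; the fingertips stand 8 mm ahead of it and the grasp point (between the pads) lies 11 mm behind it; z points along the fingers, y is the line along which they close (so a half turn about z gives the same grasp; the last joint's range is limited). The gripper opens to 85 mm and grips with 20 to 120 N. Pads are 22 mm wide; open, the fingers measure 114 mm over their backs; the gripper's body (76 mm by 85 mm) begins 54 mm behind the grasp point. The pads swing forward as they close: fully open they stand 13 mm farther back than shut.
Start: joints at [1.127, 0.521, -0.036, 1.599, 0.021, 1.021, -0.113], TCP at [0.228, -0.582, 0.239] pointing down, gripper open.
Joint ranges: [-2.91, 2.91], [-0.3, 2.13], [-1.5, 1.42], [0.17, 2.43], [-1.26, 4.41], [0.16, 1.93], [-2.52, 2.52]. Speed limits (rad/s): [1.89, 1.89, 2.39, 2.39, 3.01, 3.01, 3.01].

INTERFACE

Orientations are given as [roll, pitch, yaw] about the fixed x, y, z axes, in that order (R = Rz(yaw) Ry(pitch) Rx(roll)).
In Python, from workcell import status, grab_frame, camera_params, bot, search_frame, silhouettes gives the robot as it stands.
- The arm moves only by the shell command python3 -m creep 'ROWS' [FORCE]. ROWS is JSON, a list of rows, each a list of 5 numbers: the shift along the tool's x, y, z in units of 60 mm (1.0 is 60 mm), then the turn about the tool's z in units of 8 degrees (1.0 is 8 degrees), then the opening, from 0 (shut) to 1 (fully open). In form: [[x, y, z, twist, hand], ...]. A call has 1 to 5 rows; each row is the pose to reach, as a shift and turn from the pose commanded when the call began, along the tool's axes at that moment; what a row does not reach only later rows make up. A row lasts 1/8 s, in which the tool goes at most 62.5 mm and 10.7 degrees, less where a joint would pass 70% of its speed; a pose out of reach is approached as far as the arm can. A call with a gripper value outside its range is refused whole. The fingers move at their own pace and stop on an object; FORCE is the grip in N (left out, the last holds). Time passes only in rows, so rows that repeat a pose let the fingers close. It gives the time, the measured TCP pose, the force, the opening and the grip force at its end, in the units of the state.
- status.observe(): the state, without advancing time (a new reading comes with each control period).
- grab_frame(name): name is "side" or "top"; returns the picture (420x560x3 uint8, blue, green, red); there is no depth.
- camera_params(name): a dict with "K" (3x3 intrinsics, pixels), "rvec" (rotation vector, rad) and "tvec" (3), from world to camera coordinates, as OpenCV has them. Camera axes: x right, y down, z forward; pixel columns grow to the right and rows downward; lengths in m; the calibration is good to about 2 mm. A picture is of the moment at which its call begins. camera_params takes no time and is no camera call.
- bot.job_done(): hands the job in; it is judged then, once.
Trained networks look in the newest picture that a camera, given by its name, has taken for a name from the list of things; names that differ only in an ending like _2 or _b are one class to them, and where a whole thing is asked for, a point or a joint stands for the part that bears it (a point fixed in the world has none). Each returns a list of dicts, best first, with "p" (0 to 1); they miss things now and then, are a little off and sometimes report something else, mostly with a low value. They report only what shows in the picture. A call takes as long as a camera call. They do not tell look-alikes from the thing itself.
- search_frame(camera, name): "extent" ([left, top, right, bottom] as shares, 0 to 1, of the picture: columns of its width, rows of its height, round what is visible of it).
- silhouettes(camera, name): "mask" (420x560 bool, what is visible of it) and "extent" ([left, top, right, bottom] as shares, 0 to 1, of the picture: columns of its width, rows of its height, round what is visible of it).
The state is a dict: "clock": time; "qpos": joint angles; "qd": joint speeds; "joint_efforts": joint torques, N m; "position": TCP position; "tool_rot": TCP orientation; "force": force on the tool from outside, world axes, zero at the start; "moment": the same for the moment, N m; "grip_width": finger opening in m; "finger_force": force on a finger pad.
Only numpy, scipy, OpenCV 4.12 (cv2) and the standard library are available. Lean on these libraries where they do the work, as an engineer would, in place of code of your own. Each camera call takes 0.05 s, during which the arm holds its last target. There are 200 camera calls.

## Working session

There is one attempt and no reset: what is moved stays moved. The work goes in short steps, Python scripts to look and compute and a shell command to move; the robot and the scene stay as the last step left them, time stands still between calls to the robot, and variables do not carry over. Pictures are saved under pics/ and viewed, at most 10 in all, crops included, and the job is handed in when it is done.

```bash
mkdir -p pics; cat > h.py <<'E'
import numpy as np, cv2
from workcell import status, grab_frame, camera_params, bot, search_frame, silhouettes
def cam(n):
    p=camera_params(n); R,_=cv2.Rodrigues(np.array(p["rvec"],float)); return np.array(p["K"],float),R,np.array(p["tvec"],float).ravel()
def px2w(n,uv,z):
    K,R,t=cam(n); d=R.T@np.linalg.solve(K,[uv[0],uv[1],1.]); o=-R.T@t
    return o+d*(z-o[2])/d[2]
def w2px(n,P):
    p=camera_params(n); return cv2.projectPoints(np.array(P,float).reshape(-1,3),np.array(p["rvec"],float),np.array(p["tvec"],float),np.array(p["K"],float),None)[0].reshape(-1,2)
E
python3 - <<'E'
from h import *
s=status.observe(); print(s["clock"],s["position"],s["tool_rot"],s["grip_width"])
ims=[]
for n in("top","side"):
    im=grab_frame(n); cv2.imwrite(f"pics/{n}0.png",im)
    for k in("fixture","charger","lever_grip","lever","pad","spray_can","grease_jar","screwdriver"):
        for d in search_frame(n,k)[:4]:
            e=np.array(d["extent"])*[560,420,560,420]; print(n,k,round(d["p"],2),e.round(0))
E
```

```text
0.0 [ 0.22808155 -0.58154724  0.23871659] [-3.14044819e+00  8.76341418e-05  3.73856851e-01] 0.08521959567706686
top fixture 0.68 [212. 172. 340. 283.]
top fixture 0.34 [278. 138. 296. 166.]
top charger 0.96 [376. 123. 409. 169.]
top charger 0.94 [306. 306. 362. 347.]
top charger 0.78 [292. 202. 323. 252.]
top charger 0.56 [392. 209. 440. 261.]
top lever_grip 0.63 [219. 193. 283. 216.]
top lever 0.85 [216. 195. 280. 218.]
top lever 0.58 [211. 171. 339. 282.]
top spray_can 0.87 [337. 146. 367. 184.]
top grease_jar 0.75 [274. 138. 294. 166.]
top screwdriver 0.69 [350. 217. 372. 281.]
top screwdriver 0.42 [220. 194. 285. 214.]
side fixture 0.86 [197. 183. 364. 324.]
side charger 0.92 [271. 192. 329. 231.]
side charger 0.84 [389. 202. 440. 251.]
side charger 0.78 [224. 127. 274. 152.]
side charger 0.64 [321. 134. 359. 169.]
side lever_grip 0.59 [225. 223. 276. 282.]
side lever 0.63 [227. 226. 274. 283.]
side spray_can 0.74 [241. 132. 268. 185.]
side grease_jar 0.87 [197. 192. 223. 231.]
side screwdriver 0.65 [300. 167. 371. 204.]
side screwdriver 0.26 [224. 226. 273. 280.]
```

View pics/top0.png

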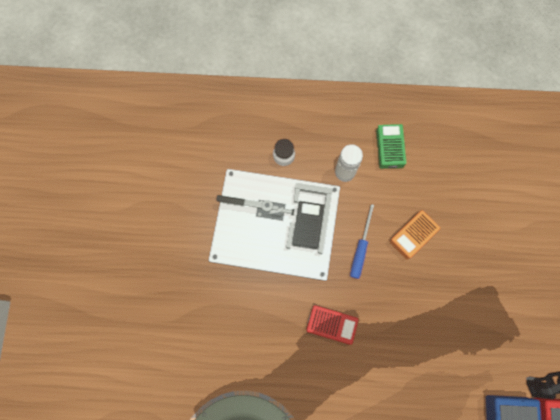

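View pics/side0.png

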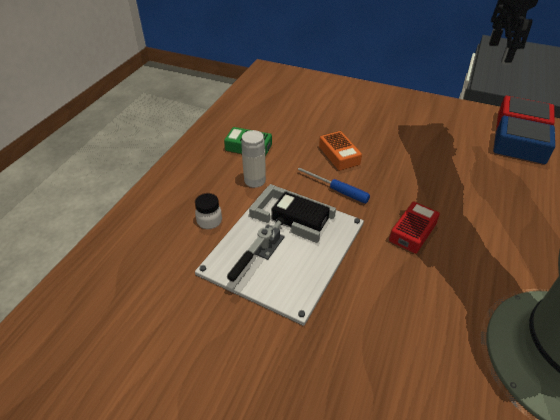

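The top picture shows the fixture plate with corners at about (230,171), (340,185), (327,278) and (211,260), and the lever pointing left at (250,203). Four things resemble the charger: black (308,225), green (391,146), orange (415,235) and red (334,325). The black one in the nest fits the description. I'll confirm it in a crop with the fitted model overlaid.

```bash
cat >> h.py <<'E'
def fx(p,P):
    c,s=np.cos(p[2]),np.sin(p[2]); P=np.array(P,float).reshape(-1,3)
    return np.c_[p[0]+c*P[:,0]-s*P[:,1],p[1]+s*P[:,0]+c*P[:,1],P[:,2]]
E
python3 - <<'E'
from h import *
from scipy.optimize import least_squares
C=[[.12,.165,.012],[.12,-.125,.012],[-.12,-.125,.012],[-.12,.165,.012]]
im=cv2.imread("pics/top0.png"); 
hsv=cv2.cvtColor(im,cv2.COLOR_BGR2HSV); m=((hsv[...,1]<50)&(hsv[...,2]>120)).astype(np.uint8)
m[:165]=0;m[290:]=0;m[:,:200]=0;m[:,345:]=0
n,l,st,_=cv2.connectedComponentsWithStats(m); i=1+st[1:,4].argmax()
h=cv2.convexHull(cv2.findContours((l==i).astype(np.uint8),0,2)[0][0])
q=cv2.approxPolyN(h,4).reshape(-1,2).astype(float); print("quad",q.tolist())
W=np.array([px2w("top",u,.012) for u in q])
print("sides",[np.linalg.norm(W[k]-W[k-1]).round(3) for k in range(4)], W.round(3).tolist())
c=W.mean(0)
def order(p): 
    pr=w2px("top",fx(p,C)); return np.concatenate([a-q[np.linalg.norm(q-a,axis=1).argmin()] for a in pr])
r=least_squares(order,[c[0],c[1],-.15]); p=r.x; print("fixture",p.round(4),r.fun.round(1))
np.save("p.npy",p)
# charger
for n in("top","side"):
    grab_frame(n)
    for d in silhouettes(n,"charger"):
        ys,xs=np.nonzero(d["mask"]); print(n,d["p"],xs.mean(),ys.mean(),np.linalg.norm(0))
        u=(xs.mean(),ys.mean())
        w=px2w(n,u,.04); dx=w[:2]-p[:2]; cc,s=np.cos(p[2]),np.sin(p[2]); print("  fixture xy",cc*dx[0]+s*dx[1],-s*dx[0]+cc*dx[1])
def draw(n,x,y,w,h,f):
    im=cv2.imread(f"pics/{n}0.png")[y:y+h,x:x+w]; im=cv2.resize(im,None,fx=f,fy=f,interpolation=2)
    def pl(P,col):
        cv2.polylines(im,[((w2px(n,fx(p,P))-[x,y]+.5)*f).astype(int).reshape(-1,1,2)],True,col,1)
    pl(C,(0,0,255))
    for xo,col in((-.005,(0,255,0)),(-.025,(255,255,0))):
        pl([[xo+a*.055,-.06+b*.032,.048] for a,b in((1,1),(1,-1),(-1,-1),(-1,1))],col)
    pl([[.09,-.026,.037],[.09,-.094,.037],[-.06,-.094,.037],[-.06,-.026,.037]],(255,0,255))
    pl([[.03,.045,.05],[.03,.14,.05]],(0,128,255))
    return im
cv2.imwrite("pics/c1.png",np.hstack([draw("top",205,160,140,130,2.8),draw("side",195,180,140,130,2.8)]))
E
```

```text
quad [[340.0, 186.0], [327.0, 281.0], [208.0, 261.0], [226.0, 168.0]]
sides [np.float64(0.294), np.float64(0.243), np.float64(0.293), np.float64(0.242)] [[0.646, -0.204, 0.012], [0.405, -0.179, 0.012], [0.439, 0.112, 0.012], [0.679, 0.087, 0.012]]
fixture [ 0.54   -0.0658 -0.1108] [ 0.8  0.8 -0.5  0.3 -0.7 -0.9  0.4 -0. ]
top 0.82 414.69347133757964 234.8065286624204 0.0
  fixture xy 0.018921398400964184 -0.3184596702055909
top 0.73 332.79928315412184 325.09820788530465 0.0
  fixture xy -0.22375649497787603 -0.1523687200450336
top 0.72 391.4516400336417 146.42220353238014 0.0
  fixture xy 0.23638279359167041 -0.23832863101117535
top 0.57 308.37184703010576 224.5606183889341 0.0
  fixture xy 0.002627020926960064 -0.06138443073858149
side 0.97 413.783125 226.598125 0.0
  fixture xy -0.22315536296465954 -0.12927129463363618
side 0.78 241.73767258382642 139.71005917159763 0.0
  fixture xy 0.24833699124192904 -0.21597426894541094
side 0.68 340.033303330333 149.998199819982 0.0
  fixture xy 0.013705926184230513 -0.2959767206918223
side 0.67 299.94141414141416 210.65993265993265 0.0
  fixture xy 0.003704502130729495 -0.058671251841611156
```

View pics/c1.png

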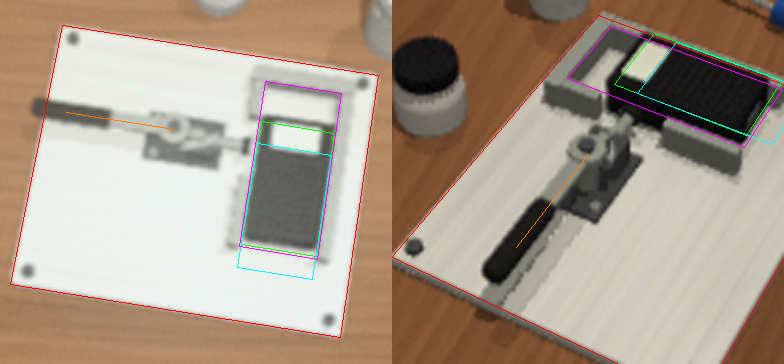

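The crop confirms it: the black charger in the nest is the target, and its underside centre is at about fixture x = 0, roughly 35 mm short. The plate sides measure 0.243 x 0.293 m, which matches. Next I compute the shifts.

```bash
cat >> h.py <<'E'
def go(x,y,z,yaw=0):
    "units [x,y,z,twist] from measured TCP pose to fixture-frame goal"
    from scipy.spatial.transform import Rotation as Ro
    p=np.load("p.npy"); s=status.observe(); R=Ro.from_euler("xyz",s["tool_rot"]).as_matrix()
    d=R.T@(fx(p,[x,y,z])[0]-s["position"])/.06
    tw=-np.degrees((p[2]+yaw-s["tool_rot"][2]+np.pi)%(2*np.pi)-np.pi)/8
    return d.round(2).tolist(),round(tw,2)
def where():
    p=np.load("p.npy"); s=status.observe(); d=s["position"]-[p[0],p[1],0]; c,q=np.cos(p[2]),np.sin(p[2]); f=s["force"]
    return np.round([s["clock"],c*d[0]+q*d[1],-q*d[0]+c*d[1],d[2],s["tool_rot"][2]-p[2]],4), np.round([c*f[0]+q*f[1],-q*f[0]+c*f[1],f[2]],1)
E
python3 -c "
from h import *
print(go(-.1,-.06,.15),go(-.1,-.06,.03))"
```

```text
([6.04, -6.0, 1.49], np.float64(3.47)) ([6.04, -6.0, 3.49], np.float64(3.47))
```

```bash
python3 -m creep '[[0.6,-0.6,0.2,0.4,0],[1.2,-1.2,0.4,0.8,0],[1.8,-1.8,0.6,1.2,0],[2.4,-2.4,0.8,1.6,0],[3,-3,1,2,0]]' 20; python3 -c "
from h import *
print(where(),go(-.1,-.06,.15))"
```

```text
clock: 1.72
position: [0.3306, -0.3471, 0.1791]
tool_rot: [3.141, -0.0, 0.093]
force: [1.2, -1.1, -0.2]
grip_width: -0.0001
finger_force: 0.0
(array([ 1.725 , -0.177 , -0.3027,  0.1791,  0.2033]), array([ 1.3, -1. , -0.2])) ([2.07, -3.7, 0.49], np.float64(1.46))
```

```bash
python3 -m creep '[[0.5,-0.8,0.1,0.4,0],[1,-1.6,0.2,0.8,0],[1.5,-2.4,0.3,1.2,0],[2,-3.2,0.4,1.46,0],[2.05,-3.68,0.5,1.46,0]]'; python3 -c "
from h import *
print(where(),go(-.1,-.06,.03))"
```

```text
clock: 2.35
position: [0.4332, -0.1143, 0.1492]
tool_rot: [-3.141, -0.001, -0.107]
force: [0.6, -0.9, -0.6]
grip_width: 0.0001
finger_force: 0.0
(array([ 2.35  , -0.1007, -0.0601,  0.1492,  0.0039]), array([ 0.7, -0.8, -0.6])) ([0.01, 0.0, 1.99], np.float64(0.03))
```

```bash
python3 -m creep '[[0,0,0.6,0,0],[0,0,1.2,0,0],[0,0,1.7,0,0],[0,0,2,0,0],[0,0,2,0,0]]'; python3 -m creep '[[0.15,0,0,0,0],[0.3,0,0,0,0],[0.45,0,0,0,0],[0.55,0,0,0,0],[0.6,0,0,0,0]]';  python3 -c "
from h import *
print(where(),go(-.031,-.06,.03))"
```

```text
clock: 2.98
position: [0.4311, -0.117, 0.0285]
tool_rot: [-3.142, 0.002, -0.109]
force: [0.2, -0.4, 0.5]
grip_width: 0.0006
finger_force: 0.0
clock: 3.6
position: [0.4678, -0.1211, 0.0293]
tool_rot: [-3.142, -0.0, -0.109]
force: [0.1, -0.4, 0.2]
grip_width: 0.0002
finger_force: 0.0
(array([ 3.60e+00, -6.56e-02, -6.29e-02,  2.93e-02,  1.40e-03]), array([ 0.1, -0.4,  0.2])) ([0.58, -0.05, -0.01], np.float64(0.01))
```

```bash
python3 -m creep '[[0.08,-0.02,0,0,0],[0.16,-0.04,0,0,0],[0.24,-0.04,0,0,0],[0.32,-0.04,0,0,0],[0.4,-0.04,0,0,0]]';  python3 -c "
from h import *
print(where(),go(-.031,-.06,.03))"
```

```text
clock: 4.22
position: [0.4918, -0.1213, 0.0292]
tool_rot: [-3.142, 0.0, -0.109]
force: [-1.3, -0.4, -0.3]
grip_width: -0.0001
finger_force: 0.6
(array([ 4.225e+00, -4.170e-02, -6.050e-02,  2.920e-02,  1.400e-03]), array([-1.3, -0.5, -0.3])) ([0.18, -0.01, -0.01], np.float64(0.01))
```

```bash
python3 -m creep '[[0.05,0,0,0,0],[0.08,0,0,0,0],[0.11,0,0,0,0],[0.13,0,0,0,0],[0.15,0,0,0,0]]';  python3 -c "
from h import *
print(where(),go(-.031,-.06,.03))"; python3 -m creep '[[0.02,0,0,0,0],[0.04,0,0,0,0],[0.06,0,0,0,0]]';  python3 -c "
from h import *
print(where(),go(-.031,-.06,.03))"
```

```text
clock: 4.85
position: [0.5005, -0.1223, 0.0293]
tool_rot: [-3.142, 0.0, -0.109]
force: [-1.2, 0.2, -1.1]
grip_width: 0.0002
finger_force: 0.6
(array([ 4.85e+00, -3.29e-02, -6.05e-02,  2.93e-02,  1.50e-03]), array([-1.2,  0. , -1.1])) ([0.03, -0.01, -0.01], np.float64(0.01))
clock: 5.22
position: [0.5042, -0.1227, 0.0293]
tool_rot: [-3.142, -0.0, -0.109]
force: [-1.3, 0.5, -0.5]
grip_width: 0.0001
finger_force: 0.6
(array([ 5.225e+00, -2.930e-02, -6.050e-02,  2.930e-02,  1.400e-03]), array([-1.3,  0.4, -0.5])) ([-0.03, -0.01, -0.01], np.float64(0.01))
```

```bash
for i in 1 2; do python3 -m creep '[[0.02,0,0,0,0],[0.04,0,0,0,0],[0.05,0,0,0,0]]' >/dev/null;  python3 -c "
from h import *
print(where())"; done
```

```text
(array([ 5.60e+00, -2.91e-02, -6.06e-02,  2.90e-02,  1.20e-03]), array([-18.1,   1.4,  12.6]))
(array([ 5.975e+00, -2.910e-02, -6.060e-02,  2.840e-02,  1.000e-03]), array([-34.8,   2.1,  24. ]))
```

```bash
python3 - <<'E'
from h import *
p=np.load("p.npy")
def draw(n,x,y,w,h,f):
    im=grab_frame(n)[y:y+h,x:x+w]; im=cv2.resize(im,None,fx=f,fy=f,interpolation=2)
    def pl(P,col): cv2.polylines(im,[((w2px(n,fx(p,P))-[x,y]+.5)*f).astype(int).reshape(-1,1,2)],True,col,1)
    pl([[.035+a*.055,-.06+b*.032,.048] for a,b in((1,1),(1,-1),(-1,-1),(-1,1))],(0,255,0))
    return im
cv2.imwrite("pics/c2.png",np.hstack([draw("top",265,170,90,95,4.2),draw("side",235,170,100,95,4.2)]))
E
```

```text
(no output)
```

View pics/c2.png

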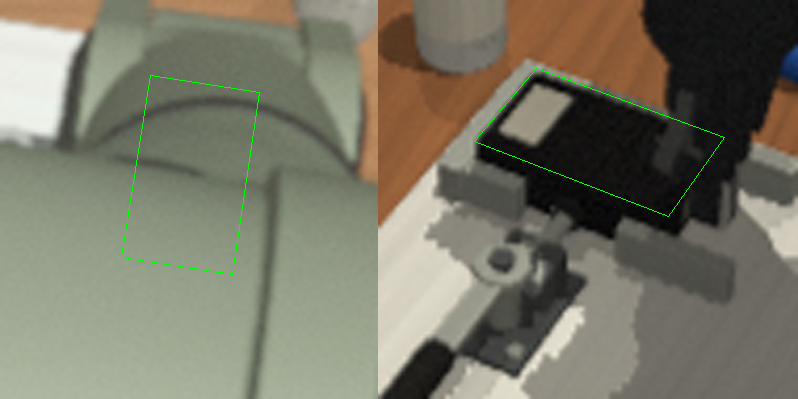

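The charger is home: it stopped moving, the force rose to 35 N, and the side view matches the home outline. Now I back off and go over to the far side of the lever.

```bash
python3 -m creep '[[-0.2,0,0,0,0],[-0.5,0,0,0,0],[-0.5,0,-0.6,0,0],[-0.5,0,-1.4,0,0],[-0.5,0,-2,0,0]]';  python3 -c "
from h import *
print(where(),go(.065,.14,.14),go(.065,.14,.04))
for k in('spray_can','grease_jar'):
  pass
p=np.load('p.npy');
for u in((284,160),(347,175)):
  w=px2w('top',u,0)-[p[0],p[1],0];c,q=np.cos(p[2]),np.sin(p[2]);print(c*w[0]+q*w[1],-q*w[0]+c*w[1])
"
```

```text
clock: 6.7
position: [0.4807, -0.1202, 0.1513]
tool_rot: [3.142, -0.002, -0.109]
force: [1.0, -0.4, -0.4]
grip_width: 0.0001
finger_force: 0.0
(array([ 6.700e+00, -5.290e-02, -6.060e-02,  1.513e-01,  1.400e-03]), array([ 1. , -0.3, -0.4])) ([1.97, -3.34, 0.19], np.float64(0.01)) ([1.97, -3.34, 1.86], np.float64(0.01))
0.17135070109659611 0.025552345906666395
0.15722173722167604 -0.140806703123072
```

```bash
python3 -m creep '[[0.4,-0.7,0,0,0],[0.8,-1.4,0.05,0,0],[1.2,-2.1,0.1,0,0],[1.6,-2.8,0.15,0,0],[1.97,-3.34,0.2,0,0]]'>/dev/null; python3 -m creep '[[0,0,0.5,0,0],[0,0,1.2,0,0],[0,0,1.7,0,0],[0,0,1.7,0,0]]'; python3 -c "
from h import *
print(where())
for a in np.arange(0,1.51,.1):
  c,s=np.cos(a),np.sin(a);o=.009+.0095*c+.0145*s
  print(round(a,1),*go(.03-.09*s+o*c,.045+.09*c+o*s,.038))"
```

```text
clock: 7.82
position: [0.6185, 0.0661, 0.0336]
tool_rot: [3.141, 0.003, -0.109]
force: [-0.9, 0.5, 0.7]
grip_width: 0.0003
finger_force: 0.0
(array([7.825e+00, 6.350e-02, 1.398e-01, 3.360e-02, 1.500e-03]), array([-0.9,  0.4,  0.7]))
0.0 [-0.25, 0.08, -0.07] 0.01
0.1 [-0.38, 0.05, -0.07] 0.01
0.2 [-0.51, 0.04, -0.07] 0.01
0.3 [-0.65, 0.04, -0.07] 0.01
0.4 [-0.78, 0.05, -0.07] 0.01
0.5 [-0.92, 0.07, -0.07] 0.01
0.6 [-1.06, 0.1, -0.07] 0.01
0.7 [-1.2, 0.16, -0.07] 0.01
0.8 [-1.33, 0.22, -0.07] 0.01
0.9 [-1.46, 0.3, -0.07] 0.01
1.0 [-1.58, 0.4, -0.07] 0.01
1.1 [-1.7, 0.51, -0.07] 0.01
1.2 [-1.8, 0.63, -0.07] 0.01
1.3 [-1.89, 0.77, -0.07] 0.01
1.4 [-1.97, 0.91, -0.07] 0.01
1.5 [-2.03, 1.07, -0.07] 0.01
```

```bash
python3 -m creep '[[-0.2,0.05,-0.07,0,0],[-0.32,0.05,-0.07,0,0],[-0.45,0.05,-0.07,0,0],[-0.58,0.05,-0.07,0,0],[-0.7,0.05,-0.07,0,0]]'; python3 -c "
from h import *
print(where())
for a in np.arange(.4,1.51,.1):
  c,s=np.cos(a),np.sin(a);o=.009+.0095*c+.0145*s
  print(round(a,1),*go(.03-.09*s+o*c,.045+.09*c+o*s,.038))"
```

```text
clock: 8.45
position: [0.5774, 0.0679, 0.0398]
tool_rot: [-3.141, -0.001, -0.109]
force: [3.1, -1.0, 1.1]
grip_width: 0.0001
finger_force: 1.9
(array([8.45e+00, 2.25e-02, 1.37e-01, 3.98e-02, 1.40e-03]), array([ 3.2, -0.6,  1.1]))
0.4 [-0.1, -0.0, 0.03] 0.01
0.5 [-0.24, 0.02, 0.03] 0.01
0.6 [-0.38, 0.06, 0.03] 0.01
0.7 [-0.51, 0.11, 0.03] 0.01
0.8 [-0.65, 0.18, 0.03] 0.01
0.9 [-0.78, 0.26, 0.03] 0.01
1.0 [-0.9, 0.35, 0.03] 0.01
1.1 [-1.01, 0.46, 0.03] 0.01
1.2 [-1.12, 0.58, 0.03] 0.01
1.3 [-1.21, 0.72, 0.03] 0.01
1.4 [-1.28, 0.87, 0.03] 0.01
1.5 [-1.34, 1.02, 0.03] 0.01
```

Contact with the lever gives about 3 N, as expected.

```bash
python3 -m creep '[[-0.1,0,0.03,0,0],[-0.24,0.02,0.03,0,0],[-0.38,0.06,0.03,0,0],[-0.51,0.11,0.03,0,0],[-0.65,0.18,0.03,0,0]]'; python3 -c "
from h import *
print(where())
for a in np.arange(.7,1.51,.1):
  c,s=np.cos(a),np.sin(a);o=.009+.0095*c+.0145*s
  print(round(a,1),*go(.03-.09*s+o*c,.045+.09*c+o*s,.038))"
```

```text
clock: 9.07
position: [0.5378, 0.0617, 0.0377]
tool_rot: [-3.141, -0.001, -0.109]
force: [6.8, 0.7, 0.2]
grip_width: -0.0001
finger_force: 2.8
(array([ 9.075e+00, -1.620e-02,  1.265e-01,  3.770e-02,  1.700e-03]), array([6.6, 1.5, 0.2]))
0.7 [0.13, -0.06, -0.0] 0.01
0.8 [-0.0, 0.0, -0.0] 0.01
0.9 [-0.13, 0.08, -0.0] 0.01
1.0 [-0.26, 0.18, -0.01] 0.01
1.1 [-0.37, 0.29, -0.01] 0.01
1.2 [-0.47, 0.41, -0.01] 0.01
1.3 [-0.56, 0.55, -0.01] 0.01
1.4 [-0.64, 0.69, -0.01] 0.01
1.5 [-0.7, 0.85, -0.01] 0.01
```

```bash
python3 -m creep '[[-0.13,0.08,0,0,0],[-0.26,0.18,0,0,0],[-0.37,0.29,0,0,0],[-0.47,0.41,0,0,0],[-0.56,0.55,0,0,0]]'; python3 -m creep '[[-0.05,0.09,0,0,0],[-0.08,0.16,0,0,0],[-0.11,0.23,0,0,0],[-0.11,0.23,0,0,0]]'; python3 -c "
from h import *
print(where(),go(-.07,.135,.038),go(-.07,.135,.15))"
```

```text
clock: 9.7
position: [0.4997, 0.0318, 0.0375]
tool_rot: [3.141, 0.001, -0.109]
force: [0.6, 0.8, -0.8]
grip_width: 0.0
finger_force: 0.2
clock: 10.2
position: [0.4924, 0.019, 0.0377]
tool_rot: [3.142, 0.0, -0.11]
force: [1.2, 1.3, 0.1]
grip_width: -0.0005
finger_force: 0.0
(array([ 1.02e+01, -5.66e-02,  7.90e-02,  3.77e-02,  1.00e-03]), array([1. , 1.4, 0.1])) ([-0.22, -0.93, -0.01], np.float64(0.01)) ([-0.22, -0.93, -1.87], np.float64(0.01))
```

The force dropped past the dead point. I retreat away from the lever, then up and to the left so the cameras can see.

```bash
python3 -m creep '[[0,-0.4,0,0,0],[-0.1,-0.9,0,0,0],[-0.1,-0.9,-0.9,0,0],[-0.1,-0.9,-1.8,0,0],[-0.1,-0.9,-2.4,0,0]]'>/dev/null; python3 -m creep '[[0,-0.8,0,0,0],[-0.2,-1.6,0,0,0],[-0.3,-2.4,0,0,0],[-0.4,-3.2,0,0,0],[-0.4,-3.8,0,0,0]]'; python3 - <<'E'
from h import *
p=np.load("p.npy")
def draw(n,x,y,w,h,f):
    im=grab_frame(n); print(n,[(round(d["p"],2),(np.array(d["extent"])*[560,420,560,420]).round()) for d in search_frame(n,"lever")[:1]])
    im=cv2.resize(im[y:y+h,x:x+w],None,fx=f,fy=f,interpolation=2)
    def pl(P,col): cv2.polylines(im,[((w2px(n,fx(p,P))-[x,y]+.5)*f).astype(int).reshape(-1,1,2)],True,col,1)
    pl([[.035+a*.055,-.06+b*.032,.048] for a,b in((1,1),(1,-1),(-1,-1),(-1,1))],(0,255,0))
    pl([[.03,.045,.05],[-.065,.045,.05]],(0,128,255))
    return im
cv2.imwrite("pics/c3.png",np.hstack([draw("top",205,130,170,160,2.3),draw("side",190,125,170,160,2.3)]))
E
```

```text
clock: 11.45
position: [0.4928, 0.3054, 0.1817]
tool_rot: [-3.141, 0.0, -0.108]
force: [0.7, -0.0, -0.3]
grip_width: 0.0003
finger_force: 0.0
top [(0.72, array([252., 196., 289., 260.]))]
side [(0.89, array([253., 221., 320., 262.]))]
```

View pics/c3.png

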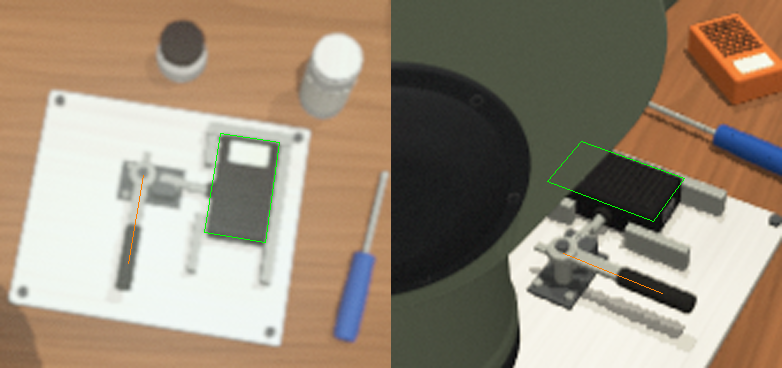

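The crop shows the lever locked along fixture -x, with its grip at about (125,260). The pad is against the charger and the charger fills its home outline (centre 242,187). The can, jar and screwdriver are undisturbed.

```bash
python3 -c "
from h import *
print(bot.job_done())"
```

```text
the job is handed in; nothing more can be done
None
```

The charger is pushed home against the stop and the clamp lever is locked with the pad on it; I handed the job in after about 11.5 s of robot time, with the arm clear and the can, jar and screwdriver where they were.

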